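# Eject the table grill's drip tray and catch it on a finger

## Robot

A 6-joint arm with a two-finger parallel gripper is mounted at the origin on the work surface. World frame = base frame: x ahead of the robot, y to its left, z up, the work surface at z = 0. Lengths are in m, angles in rad, forces in N, time in s.
With the tool pointing down it reaches from about 0.35 to 0.975 m from the base axis. Payload 17.4 kg.
Tool frame: the origin (TCP) lies on the centre line of the jaws, within the pads' length; the fingertips stand 19 mm ahead of it and the grasp point (between the pads) is the TCP; z points along the fingers, y is the direction in which the jaws open and shut (so a half turn about z gives the same grasp; the last joint's range is limited). The gripper opens to 85 mm and grips with 20 to 120 N. Pads are 22 mm wide; open, the fingers measure 114 mm over their backs; the gripper's body (76 mm by 85 mm) begins 54 mm behind the grasp point. The pads swing forward as they close: fully open they stand 13 mm farther back than shut.
Start: joints at [-1.26, 0.116, 1.442, -0, 1.584, -0.038], TCP at [0.231, -0.634, 0.25] pointing down, gripper open.
Joint ranges: [-2.83, 2.83], [-0.83, 2.19], [0.07, 2.5], [-1.14, 4.28], [0.01, 3], [-2.97, 2.97]. Speed limits (rad/s): [1.89, 1.89, 2.22, 3.14, 3.14, 3.14].

## Interface

Orientations are given as a unit quaternion [x, y, z, w].
In Python, from workcell import arm gives the robot as it stands.
- The arm moves only by the tool servo_tool, never from a script. Its argument "motion" is a list that holds one entry, the list of rows, each a list of 4 numbers: the shift along the tool's x, y, z in mm, then the turn about the tool's z in rad. A call has 1 to 5 rows; each row is the pose to reach, as a shift and turn from the pose commanded when the call began, along the tool's axes at that moment; what a row does not reach only later rows make up. A row lasts 1/8 s, in which the tool goes at most 62.5 mm and 10.7 degrees, less where a joint would pass 70% of its speed; a pose out of reach is approached as far as the arm can. A call with a gripper value outside its range is refused whole. "hand" is the finger opening in mm, from 0 to 85.4, set as the call begins (left out, the last holds). The fingers move at their own pace and stop on an object; "newtons" is the grip in N (left out, the last holds). Time passes only in rows, so rows that repeat a pose let the fingers close. It gives the time, the measured TCP pose, the force and the opening at its end, in the units of the state.
- arm.observe(): the state, without advancing time (a new reading comes with each control period).
- arm.read_camera(name): name is "scene" or "side" or "wrist"; returns a dict with "img" (420x560x3 uint8, red, green, blue), "depth" (420x560 float32, m along the optical axis (not along the pixel's ray), 0 where there is no reading), "fx", "fy", "cx", "cy" (pixels), "D" ([k1, k2, p1, p2, k3] as OpenCV has them; the pictures are not rectified), "rvec" (rotation vector, rad) and "tvec" (3), from world to camera coordinates, as OpenCV has them; the wrist camera has in their place "T_tool_cam" (4x4, takes a point from camera to tool coordinates, whose origin is the TCP and whose axes are the flange's). Camera axes: x right, y down, z forward; pixel columns grow to the right and rows downward; lengths in m; the calibration is good to about 2 mm. A picture is of the moment at which its call begins: read the wrist's pose just before it.
- arm.close_job(): hands the job in, once; it reports no verdict.
The state is a dict: "time": time; "joint_pos": joint angles; "dq": joint speeds; "effort": joint torques, N m; "tcp_pos": TCP position; "ee_rot": TCP orientation; "contact_force": force on the tool from outside, world axes, zero at the start; "wrist_torque": the same for the moment, N m; "width": finger opening in m.
Only numpy, scipy, OpenCV 4.12 (cv2) and the standard library are available. Lean on these libraries where they do the work, as an engineer would, in place of code of your own. Each camera call takes 0.05 s, during which the arm holds its last target.

## Task

The electric table grill on the wooden board is cold and its sprung drip tray has to come out for emptying. Press the red eject key in with one finger while the other finger waits in front of the tray, so that the tray is caught as soon as it pops instead of shooting out; then back away slowly and let the tray follow that finger until it is fully out, and leave it there. Only touch and push, do not pinch or grip the tray, and leave the dish, bottle, salt shaker, tongs and heat knob where they are.

Things in the scene. Friction and masses are not known exactly. Their poses are not given: they have to be found in the camera images.
- grill: Electric table grill, fixed on a 25 mm thick dark red board (top at z 0.025). Steel case 260 mm deep (its x), 340 wide (its y), 52 high. Origin: centre of its underside. Its x points from the front panel (x = -0.130, facing the robot, yawed up to 20 deg) to the back, y to the left. Panel from left to right: black tray front, red key in a black collar, heat knob. Side handles stick out 29 mm.
- plate_top (a point): Centre of the black iron plate on top of the grill, 225 x 300 mm, 63 mm above the board, with a rim up to 69 mm; the plate begins 27 mm behind the front panel. The dish stands on it.
- key_face (a point): Centre of the outer face of the red eject key (26 mm wide, 22 high), at grill (-0.160, -0.065, 0.029) when out. It stands 30 mm proud of the panel, 18 mm proud of its collar (42 wide, 34 high) and 18 mm farther out than the tray front. It is pushed level, along the grill's +x.
- eject_key (a joint): How far the key is pressed in: 0 out, 0.008 m fully in at its stop. Spring: 2 N at the start, 5 N fully in. The catch lets the tray go between 0.005 and 0.007 m. Let go, the key springs back as soon as the tray is about 20 mm out.
- tray_front (a point): Centre of the outer face of the drip tray's black front, a flat bar 150 mm wide (along the grill's y) and 30 high, 12 mm proud of the panel; at grill (-0.142, 0.055, 0.029) when shut; moves with the tray. 32 mm lie between the key's edge and the bar's near edge, so two fingers 50 to 120 mm apart (centres), in line along the grill's y, reach one each.
- drip_tray (a joint): How far the tray is out: 0 shut and latched, 0.070 m fully out at its stop; it slides level along the grill's -x. Once let go by the catch, a spring drives it out with about 5 N (3 N at the end), in a quarter of a second if nothing is in its way, and keeps it out. Tray 0.25 to 0.5 kg. While shut it stands against a hard stop and cannot be pushed in.
- heat_knob (a joint): Thermostat knob of the grill, 32 mm across, sticking out 22 mm from the panel at grill (y -0.135, z 0.030). 0 = off; must stay.
- dish: Round cast iron provoleta dish, 148 mm across and 30 mm high with two flat ears to 192 mm, loose on the grill's plate, at least 70 mm behind the front panel. Origin: centre of its underside.
- bottle: Empty green glass bottle, 62 mm across, 236 mm high, standing on the board to the left or right of the grill. Origin: centre of its underside.
- salt_shaker: Round aluminium salt shaker, 61 mm across, 80 mm high, with its round lid standing open at the back edge up to 138 mm, on the board to the left or right of the grill. Origin: centre of its underside.
- tongs: Stainless tongs lying shut on the board to the left of the grill, 315 mm long along their x (tips at +x), 35 mm wide, 30 mm high. Origin: underside, on the axis of the pivot near the handle end, 24 mm from that end.
Not all that is in view belongs to the job. There is more than one size of the salt_shaker; the one meant has the size given above.

How it is judged:
On the way:
1. the key has let the tray go and the popped tray is caught, at a standstill, on a finger before it has slid 28 mm (contact force between the fingers and drip_tray above 0.5 N and value of joint drip_tray between 0.0015 and 0.028 m and velocity of joint drip_tray between -0.03 and 0.03 m/s), for 0.15 s.
At the end, for the whole second after the job is handed in: The drip tray is out by at least 66 of its 70 mm and at rest, the eject key has sprung back (within 1.5 mm), the heat knob is still off, and the dish, bottle, shaker and tongs stand within 20 mm of where they were, bottle and shaker upright (value of joint drip_tray above 0.066 m and velocity of joint drip_tray between -0.01 and 0.01 m/s and value of joint eject_key below 0.0015 m and not (distance of dish from where it was at the start of the episode above 0.02 m or (distance of bottle from where it was at the start of the episode above 0.02 m or angle between bottle's own z axis and vertical above 0.15 rad) or (distance of salt_shaker from where it was at the start of the episode above 0.02 m or angle between salt_shaker's own z axis and vertical above 0.15 rad) or distance of tongs from where it was at the start of the episode above 0.02 m) and value of joint heat_knob below 0.2 rad); the robot touches nothing.
It fails at once if the tray shoots out: faster than 200 mm/s once it is more than 32 mm out (value of joint drip_tray above 0.032 m and velocity of joint drip_tray above 0.2 m/s).
It fails at once if the tray is pinched or forced once it is out (more than 30 N from the fingers when over 30 mm out) (value of joint drip_tray above 0.03 m and contact force between the fingers and drip_tray above 30 N).
It fails at once if the dish, bottle, shaker or tongs are moved by more than 20 mm, lifted or tipped (distance of dish from where it was at the start of the episode above 0.02 m or (distance of bottle from where it was at the start of the episode above 0.02 m or angle between bottle's own z axis and vertical above 0.15 rad) or (distance of salt_shaker from where it was at the start of the episode above 0.02 m or angle between salt_shaker's own z axis and vertical above 0.15 rad) or distance of tongs from where it was at the start of the episode above 0.02 m).
It fails at once if the heat knob is turned (value of joint heat_knob above 0.2 rad).
It also fails if it takes over 38 s, if anything falls off the work surface, if the arm or the gripper's body presses on something with over 40 N, if the wrist force passes 120 N, or if a joint passes its speed limit or range.

## Working session

There is one attempt and no reset: what is moved stays moved. The work goes in short steps, Python scripts to look and compute and a tool call to move; the robot and the scene stay as the last step left them, time stands still between calls to the robot, and variables do not carry over. Pictures are saved under pics/ and viewed, and the job is handed in when it is done.

Besides the shell and the picture viewer there is one more tool, called as name([rows], argument=value, ...), one row to a line, values as JSON. servo_tool: Moves the arm, as the interface text tells. Its arguments: {"type":"object","properties":{"motion":{"type":"array"},"hand":{"type":"number"},"newtons":{"type":"number"}},"required":["motion"]}

```bash
ls; mkdir -p pics
python3 - <<'E'
from workcell import arm
import cv2,numpy as np,pickle
s=arm.observe();print(s)
d={}
for n in["scene","side","wrist"]:
    c=arm.read_camera(n);d[n]=c
    cv2.imwrite(f"pics/{n}0.png",c["img"][:,:,::-1])
    print(n,{k:v for k,v in c.items() if k not in("img","depth")})
pickle.dump(d,open("c0.pkl","wb"))
E
```

```text
pics
{'time': 0.0, 'joint_pos': array([-1.25979185e+00,  1.16511970e-01,  1.44226215e+00, -6.68166761e-07,
        1.58401424e+00, -3.78029112e-02]), 'dq': array([ 4.09707398e-04,  2.91195923e-04,  2.34970470e-03,  7.68893876e-06,
       -9.41479444e-04, -2.14748443e-03]), 'effort': array([ 5.93702316e-04, -7.31970549e+01, -6.32494140e+01, -3.40636780e-05,
        6.33460280e-03,  9.61683725e-06]), 'tcp_pos': array([ 0.23063763, -0.63419541,  0.24954658]), 'ee_rot': array([ 9.84830010e-01,  1.73520874e-01, -8.17444630e-05, -5.92238822e-04]), 'contact_force': array([ 0.68290011, -0.00190636, -0.43405187]), 'wrist_torque': array([-0.0227098 ,  0.00614585, -0.01627026]), 'width': 0.08530936634598259}
scene {'fx': 399.73722928451826, 'fy': 399.73722928451826, 'cx': 279.2258401599904, 'cy': 212.23542649666243, 'D': array([0.02072404, 0.        , 0.        , 0.        , 0.        ]), 'rvec': array([ 0.91551405,  2.36122742, -1.19859855]), 'tvec': array([ 0.2191577, -0.1943808,  1.5324659])}
side {'fx': 505.46005241362985, 'fy': 505.46005241362985, 'cx': 280.7883797058043, 'cy': 218.01933348214047, 'D': array([-0.11907472,  0.        ,  0.        ,  0.        ,  0.        ]), 'rvec': array([ 2.44716469, -0.31195117,  0.1131013 ]), 'tvec': array([-0.44129302,  0.27771528,  1.67344805])}
wrist {'fx': 317.2076012547386, 'fy': 317.2076012547386, 'cx': 281.2374634363491, 'cy': 210.9405258693493, 'D': array([-0.03890736,  0.        ,  0.        ,  0.        ,  0.        ]), 'T_tool_cam': array([[ 6.52966828e-04, -9.53470334e-01, -3.01486146e-01,
         7.63141079e-02],
       [ 9.99999774e-01,  5.73545145e-04,  3.51951162e-04,
         8.41356985e-05],
       [-1.62659076e-04, -3.01486307e-01,  9.53470492e-01,
        -1.23473567e-01],
       [ 0.00000000e+00,  0.00000000e+00,  0.00000000e+00,
         1.00000000e+00]])}
```

View pics/scene0.png

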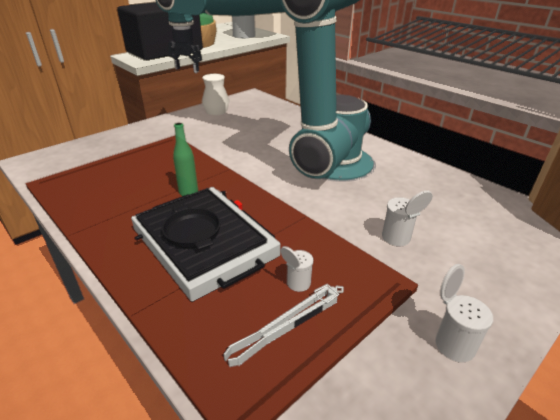

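View pics/side0.png

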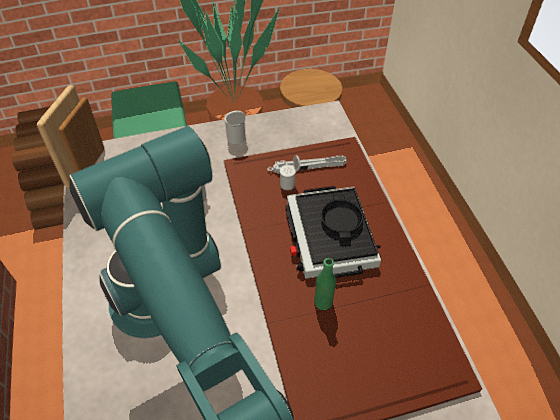

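View pics/wrist0.png

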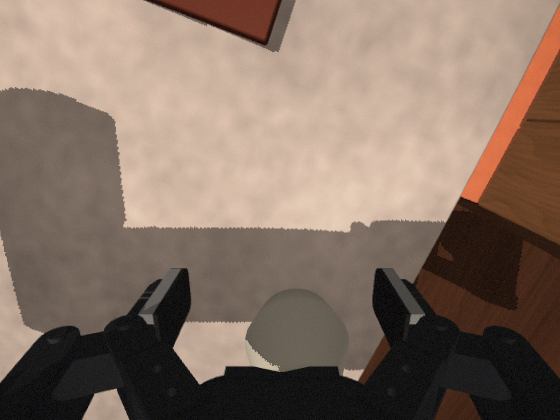

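The scene view shows the red key at about (238,203), with the grill around (205,235), the bottle at (186,165) and the small shaker at (300,270). In the side view the key is at (294,251). Next I measure the key and the grill's yaw.

```bash
cat > h.py <<'E'
import numpy as np,cv2
def K(c): return np.array([[c["fx"],0,c["cx"]],[0,c["fy"],c["cy"]],[0,0,1]])
def pose(c,s=None):
    """R,t cam->world"""
    if "rvec" in c:
        R=cv2.Rodrigues(c["rvec"])[0];return R.T,-R.T@c["tvec"]
    from scipy.spatial.transform import Rotation as Ro
    T=c["T_tool_cam"];Rt=Ro.from_quat(s["ee_rot"]).as_matrix()
    return Rt@T[:3,:3],Rt@T[:3,3]+s["tcp_pos"]
def rays(c,uv,s=None):
    R,o=pose(c,s)
    n=cv2.undistortPoints(np.array(uv,float).reshape(-1,1,2),K(c),c["D"]).reshape(-1,2)
    return o,np.c_[n,np.ones(len(n))]@R.T
def onplane(c,uv,z,s=None):
    o,d=rays(c,uv,s);return o+d*((z-o[2])/d[:,2])[:,None]
def cloud(c,s=None):
    h,w=c["depth"].shape;v,u=np.mgrid[:h,:w]
    o,d=rays(c,np.c_[u.ravel(),v.ravel()],s)
    return (o+d*c["depth"].reshape(-1,1)).reshape(h,w,3)
def red(c):
    i=cv2.cvtColor(c["img"],cv2.COLOR_RGB2HSV);return ((i[...,0]<6)|(i[...,0]>174))&(i[...,1]>215)&(i[...,2]>150)
E
python3 - <<'E'
import pickle;from h import *
d=pickle.load(open("c0.pkl","rb"))
L=[]
for n in["scene","side"]:
    c=d[n];m=red(c).astype(np.uint8)
    k,lab,st,ce=cv2.connectedComponentsWithStats(m)
    for i in range(1,k):
        if st[i,4]>5:print(n,st[i],ce[i],np.median(cloud(c)[lab==i],axis=0),onplane(c,[ce[i]],.054))
    P=cloud(c)
    # points at heights of the case top/rim
    for lo,hi in[(.068,.083),(.083,.1)]:
        q=(P[...,2]>lo)&(P[...,2]<hi)&(P[...,0]>.4)&(P[...,0]<1.2)&(abs(P[...,1])<.5)
        k,lab,st,ce=cv2.connectedComponentsWithStats(q.astype(np.uint8))
        i=1+np.argmax(st[1:,4]);pts=P[lab==i][:,:2].astype(np.float32)
        print(n,lo,len(pts),cv2.minAreaRect(pts),pts.mean(0))
E
```

```text
scene [235 200   7   9  31] [238.51612903 203.61290323] [0.5074671  0.04916229 0.06433492] [[0.49935977 0.0370156  0.054     ]]
scene 0.068 1926 ((0.6544124484062195, 0.09914658218622208), (0.34007689356803894, 0.2836780250072479), 85.26013946533203) [0.67707026 0.18537106]
scene 0.083 4624 ((0.6737157702445984, 0.09473243355751038), (0.3058971166610718, 0.228737011551857), 85.47178649902344) [0.67814285 0.1204277 ]
side 0.068 830 ((0.5447307229042053, 0.10336630046367645), (0.3471941649913788, 0.08444755524396896), 89.6832046508789) [0.5452768  0.08126307]
side 0.083 3109 ((0.6732795834541321, 0.09429693222045898), (0.3154057264328003, 0.23118004202842712), 85.8126449584961) [0.66074604 0.07257693]
```

servo_tool([
  [[14, -21, -30, -0.1], [43, -64, -60, -0.28], [75, -114, -60, -0.46], [108, -164, -60, -0.64], [142, -214, -60, -0.82]],
])

```text
time: 0.78
tcp_pos: [0.291, -0.3829, 0.3101]
ee_rot: [0.833, 0.554, 0.0, -0.0]
contact_force: [1.4, -0.3, 0.3]
width: 0.0852
```

Run:
```python
from workcell import arm
from scipy.spatial.transform import Rotation as R
import numpy as np
s=arm.observe();r=R.from_quat(s["ee_rot"]).as_matrix()
print(s["time"],s["tcp_pos"],s["joint_pos"],r.round(3))
d=np.array([.42,.09,.30])-s["tcp_pos"];print(r.T@d*1e3, np.arctan2(r[1,0],r[0,0]))
```

```text
0.775 [ 0.29099177 -0.3828692   0.31007491] [-9.74020178e-01 -3.21675185e-01  1.75071439e+00  1.11762321e-04
  1.71262453e+00 -5.77423820e-01] [[ 0.386  0.922  0.   ]
 [ 0.922 -0.386  0.   ]
 [ 0.     0.    -1.   ]]
[485.99873381 -63.65802412  10.1387685 ] 1.1742157636996744
```

servo_tool([
  [[48, -6, 0, -0.185], [97, -13, 0, -0.37], [145, -19, 0, -0.555], [194, -26, 0, -0.74], [243, -32, 0, -0.92]],
])

```text
time: 1.4
tcp_pos: [0.3566, -0.147, 0.3103]
ee_rot: [0.5, 0.866, 0.0, 0.0]
contact_force: [0.2, -0.6, 0.7]
width: 0.0856
```

Run:
```python
from workcell import arm
from scipy.spatial.transform import Rotation as R
import numpy as np
s=arm.observe();r=R.from_quat(s["ee_rot"]).as_matrix()
print(s["time"],s["tcp_pos"],s["joint_pos"])
d=np.array([.42,.09,.30])-s["tcp_pos"];print(r.T@d*1e3, np.arctan2(r[1,0],r[0,0]))
```

```text
1.4 [ 0.35656488 -0.14702437  0.31029568] [-4.57297807e-01 -5.46333452e-01  1.90566120e+00  5.64047164e-05
  1.78183786e+00 -9.80882163e-01]
[173.55534779 173.44524119  10.28856764] 2.0943924648437817
```

servo_tool([
  [[34, 34, 0, -0.185], [69, 69, 0, -0.37], [104, 104, 0, -0.555], [138, 138, 5, -0.74], [173, 173, 10, -0.92]],
])

```text
time: 2.02
tcp_pos: [0.4213, 0.0891, 0.3002]
ee_rot: [0.063, 0.998, 0.0, 0.0]
contact_force: [1.7, 0.1, -0.6]
width: 0.0855
```

servo_tool([
  [[0, 0, 0, -0.046], [0, 0, 0, -0.046]],
])

```text
time: 2.28
tcp_pos: [0.4212, 0.0878, 0.3001]
ee_rot: [0.043, 0.999, -0.0, -0.0]
contact_force: [-0.2, 0.3, 0.2]
width: 0.0854
```

Run:
```python
from workcell import arm
import cv2,pickle
d={};s=arm.observe();d["s"]=s
for n in["wrist","scene","side"]:
    d[n]=arm.read_camera(n);cv2.imwrite(f"pics/{n}1.png",d[n]["img"][:,:,::-1])
pickle.dump(d,open("c1.pkl","wb"))
print(s["time"],s["tcp_pos"],s["joint_pos"],s["ee_rot"],s["contact_force"])
```

```text
2.275 [0.42116837 0.08777446 0.30005304] [ 1.46221246e-01 -4.39892203e-01  1.85268294e+00 -1.00088270e-04
  1.72938879e+00 -1.33851304e+00] [ 4.30256230e-02  9.99073925e-01 -1.03738811e-04 -2.78901095e-04] [-0.19673197  0.29743621  0.23739576]
```

View pics/wrist1.png

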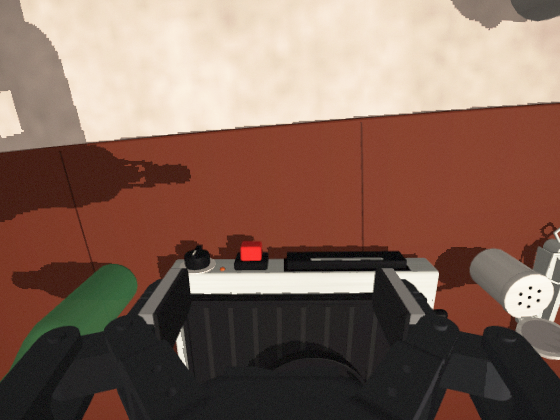

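View pics/scene1.png

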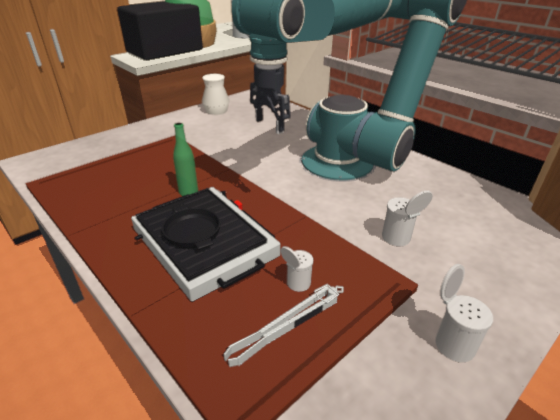

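The wrist view shows the knob at (197,257), the key at (251,252) and the tray bar from (285,262) to (408,262). The bottle is at (90,310) and the shaker at (515,285).

Run:
```python
import pickle;from h import *
d=pickle.load(open("c1.pkl","rb"));s=d["s"];c=d["wrist"];P=cloud(c,s)
m=red(c);m[:230]=0;m[270:]=0
k,lab,st,ce=cv2.connectedComponentsWithStats(m.astype(np.uint8));i=1+np.argmax(st[1:,4]);print(st[i],ce[i])
q=P[lab==i];print("red pct",np.percentile(q,[2,25,50,75,98],axis=0).round(4))
print("board z",np.median(P[180:210,220:340,2]))
for u in(197,251,300,350,400):
    print(u,[tuple(P[v,u].round(3)) for v in range(240,282,4)])
for lo,hi in[(.070,.083),(.084,.1)]:
    z=(P[...,2]>lo)&(P[...,2]<hi);z[:,:150]=0;z[:,450:]=0;z[310:]=0
    p=P[z];print(lo,len(p),p.min(0),p.max(0))
im=c["img"][220:300,160:460,::-1];cv2.imwrite("pics/crop1.png",cv2.resize(im,None,fx=2.6,fy=2.6))
# panel front top edge line: white case nearest-to-robot points per column
g=cv2.cvtColor(c["img"],cv2.COLOR_RGB2GRAY)
```

```text
[254 260   2   1   2] [254.5 260. ]
red pct [[0.5167 0.0452 0.0657]
 [0.5168 0.0454 0.0659]
 [0.517  0.0457 0.0661]
 [0.5171 0.046  0.0664]
 [0.5172 0.0463 0.0666]]
board z 0.024708449589384895
197 [(np.float64(0.501), np.float64(-0.035), np.float64(0.025)), (np.float64(0.506), np.float64(-0.036), np.float64(0.025)), (np.float64(0.5), np.float64(-0.027), np.float64(0.053)), (np.float64(0.502), np.float64(-0.026), np.float64(0.061)), (np.float64(0.507), np.float64(-0.026), np.float64(0.064)), (np.float64(0.509), np.float64(-0.025), np.float64(0.07)), (np.float64(0.515), np.float64(-0.026), np.float64(0.07)), (np.float64(0.52), np.float64(-0.027), np.float64(0.069)), (np.float64(0.523), np.float64(-0.025), np.float64(0.076)), (np.float64(0.526), np.float64(-0.025), np.float64(0.079)), (np.float64(0.533), np.float64(-0.027), np.float64(0.077))]
251 [(np.float64(0.506), np.float64(0.039), np.float64(0.026)), (np.float64(0.499), np.float64(0.043), np.float64(0.056)), (np.float64(0.502), np.float64(0.043), np.float64(0.063)), (np.float64(0.507), np.float64(0.042), np.float64(0.064)), (np.f
[... 1826 characters left out ...]
)), (np.float64(0.537), np.float64(0.242), np.float64(0.023)), (np.float64(0.543), np.float64(0.242), np.float64(0.024)), (np.float64(0.531), np.float64(0.23), np.float64(0.058)), (np.float64(0.531), np.float64(0.226), np.float64(0.069)), (np.float64(0.537), np.float64(0.226), np.float64(0.069)), (np.float64(0.544), np.float64(0.227), np.float64(0.067)), (np.float64(0.544), np.float64(0.224), np.float64(0.076)), (np.float64(0.549), np.float64(0.223), np.float64(0.077)), (np.float64(0.414), np.float64(0.137), np.float64(0.308))]
0.07 5814 [ 0.5004843  -0.03861245  0.07000114] [0.60054692 0.27214194 0.08294   ]
0.084 2499 [ 0.55004463 -0.03882038  0.0840247 ] [0.58575138 0.25049542 0.09732207]
```

View pics/crop1.png

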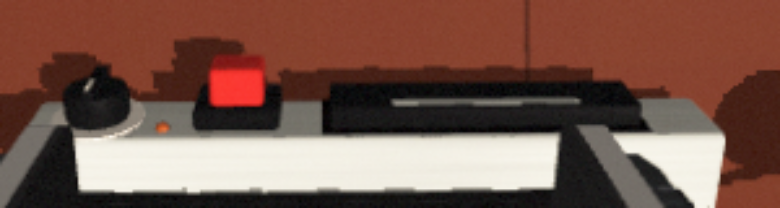

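Run:
```python
import pickle;from h import *
from scipy.spatial.transform import Rotation as R
d=pickle.load(open("c1.pkl","rb"));s=d["s"];c=d["wrist"];P=cloud(c,s)
T=(P-s["tcp_pos"])@R.from_quat(s["ee_rot"]).as_matrix()
m=(T[...,2]<.06)&(c["depth"]>0)
for a,b in((0,280),(280,560)):
    q=T[:,a:b][m[:,a:b]]
    print(np.percentile(q,[0,.5,2,50,98,99.5,100],axis=0).round(4))
    t=q[q[:,2]>np.percentile(q[:,2],90)];print("tip",t.min(0),t.max(0),t.mean(0))
i=cv2.cvtColor(c["img"],cv2.COLOR_RGB2HSV);m=((i[...,0]<8)|(i[...,0]>172))&(i[...,1]>225)&(i[...,2]>190);m[:235]=0;m[270:]=0
v,u=np.where(m);print(u.min(),u.max(),v.min(),v.max(),len(u));q=P[m];print(np.percentile(q,[1,10,50,90,99],axis=0).round(4))
```

```text
[[-0.0121 -0.0752 -0.0783]
 [-0.0099 -0.0731 -0.0771]
 [-0.0076 -0.0712 -0.0756]
 [ 0.012  -0.0441 -0.0567]
 [ 0.0199 -0.003  -0.0039]
 [ 0.0207 -0.0014  0.0022]
 [ 0.0215 -0.0009  0.0071]]
tip [-0.01087159 -0.05712588 -0.02566011] [ 0.01264152 -0.04228402  0.00711001] [ 0.00488029 -0.04567423 -0.01246161]
[[-0.0126 -0.0007 -0.0786]
 [-0.0098 -0.0002 -0.077 ]
 [-0.0075  0.0014 -0.0755]
 [ 0.012   0.043  -0.0567]
 [ 0.0199  0.0704 -0.0039]
 [ 0.0207  0.0724  0.0022]
 [ 0.0221  0.0746  0.0066]]
tip [-0.01122114  0.04168846 -0.02546935] [0.0127155  0.05602219 0.00663523] [ 0.00497392  0.04495222 -0.01221231]Traceback (most recent call last):
  File "<stdin>", line 11, in <module>
    return umr_minimum(a, axis, None, out, keepdims, initial, where)
ValueError: zero-size array to reduction operation minimum which has no identity
```

The measurements agree: the key face is at (0.4995, 0.043), the tray bar is 17–18 mm behind it, and the grill yaw is about -0.0785. With the gripper open, the tips are 6 mm ahead of the TCP and the finger centres are at ±50 mm. I descend to 30 mm in front of the key.

servo_tool([
  [[-8, 2, 50, -0.008], [-16, 5, 100, -0.008], [-24, 8, 150, -0.008], [-32, 10, 200, -0.008], [-40, 12, 240, -0.008]],
])

```text
time: 3.05
tcp_pos: [0.462, 0.0952, 0.0586]
ee_rot: [0.041, 0.999, -0.0, -0.0]
contact_force: [0.1, -0.1, 0.6]
width: 0.0854
```

servo_tool([
  [[0, 0, 6, 0], [0, 0, 11, 0], [0, 0, 11, 0]],
])

```text
time: 3.42
tcp_pos: [0.4627, 0.0958, 0.0507]
ee_rot: [0.04, 0.999, 0.0, 0.001]
contact_force: [-0.5, -0.4, -0.4]
width: 0.0851
```

Run:
```python
from workcell import arm
import cv2,pickle
from h import *
from scipy.spatial.transform import Rotation as R
d={};s=arm.observe();d["s"]=s
for n in["wrist","scene"]:
    d[n]=arm.read_camera(n);cv2.imwrite(f"pics/{n}2.png",d[n]["img"][:,:,::-1])
pickle.dump(d,open("c2.pkl","wb"))
print(s["time"],s["tcp_pos"],s["joint_pos"],s["ee_rot"],s["contact_force"])
r=R.from_quat(s["ee_rot"]).as_matrix()
print("psi",np.arctan2(r[1,0],r[0,0]),"key in tool",r.T@(np.array([.4995,.0433,.054])-s["tcp_pos"]))
```

```text
3.425 [0.46265822 0.0958052  0.05072339] [ 1.50194911e-01 -2.08171692e-01  2.08756284e+00 -5.15753343e-06
  1.26029226e+00 -1.34134910e+00] [3.96149837e-02 9.99214562e-01 1.77708974e-04 9.37938232e-04] [-0.50176332 -0.43467942 -0.36710043]
psi 3.0623415128123734 key in tool [-0.04088891 -0.04942232 -0.00322178]
```

View pics/wrist2.png

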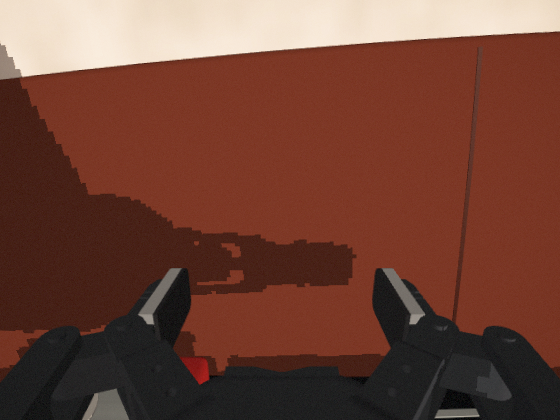

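View pics/scene2.png

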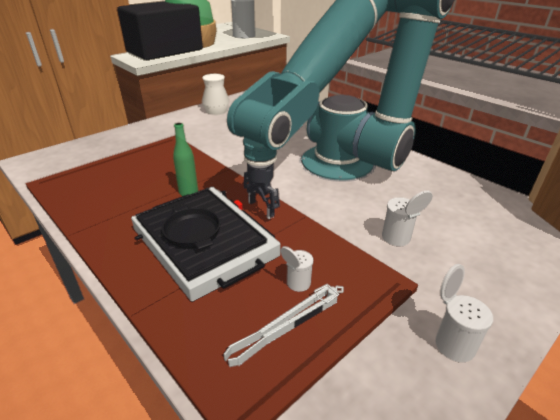

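The wrist view shows the fingers hanging in front of the panel, with the red key at (195,370) just behind the left finger. I advance.

servo_tool([
  [[-6, 0, 0, 0], [-12, 0, 0, 0], [-18, 0, 0, 0], [-24, 0, 0, 0], [-24, 0, 0, 0]],
])

```text
time: 4.15
tcp_pos: [0.4864, 0.0939, 0.0492]
ee_rot: [0.039, 0.999, -0.0, -0.0]
contact_force: [-0.3, -0.2, -0.2]
width: 0.0858
```

servo_tool([
  [[-2, 0, 0, 0], [-4, 0, 0, 0], [-6, 0, 0, 0], [-7, 0, 0, 0], [-7, 0, 0, 0]],
])

```text
time: 4.78
tcp_pos: [0.493, 0.0935, 0.0493]
ee_rot: [0.039, 0.999, 0.0, -0.0]
contact_force: [-2.5, 0.8, 0.1]
width: 0.0855
```

Contact is about 2.5 N, at the start of the key's travel. I press in steps.

servo_tool([
  [[-1, 0, 0, 0], [-2, 0, 0, 0], [-3, 0, 0, 0], [-3, 0, 0, 0]],
])

```text
time: 5.28
tcp_pos: [0.4959, 0.0932, 0.0493]
ee_rot: [0.039, 0.999, -0.0, -0.0]
contact_force: [-4.8, -0.1, 3.4]
width: 0.0854
```

servo_tool([
  [[-1, 0, 0, 0], [-1, 0, 0, 0], [-2, 0, 0, 0], [-2, 0, 0, 0]],
])

```text
time: 5.78
tcp_pos: [0.4978, 0.0931, 0.0493]
ee_rot: [0.039, 0.999, -0.0, -0.0]
contact_force: [-6.0, 0.5, 3.3]
width: 0.0853
```

servo_tool([
  [[-1, 0, 0, 0], [-1, 0, 0, 0], [-1, 0, 0, 0]],
])

```text
time: 6.15
tcp_pos: [0.4985, 0.093, 0.0491]
ee_rot: [0.039, 0.999, -0.0, -0.001]
contact_force: [-7.9, -0.5, 3.6]
width: 0.0857
```

servo_tool([
  [[-1, 0, 0, 0], [-1, 0, 0, 0], [-1, 0, 0, 0]],
])

```text
time: 6.52
tcp_pos: [0.4995, 0.0929, 0.0491]
ee_rot: [0.039, 0.999, -0.0, -0.001]
contact_force: [-8.2, 0.6, 3.9]
width: 0.0852
```

Run:
```python
from workcell import arm
import cv2
s=arm.observe();print(s["time"],s["tcp_pos"],s["contact_force"],s["wrist_torque"])
c=arm.read_camera("scene");cv2.imwrite("pics/scene3.png",cv2.resize(c["img"][160:270,190:320,::-1],None,fx=5,fy=5))
c=arm.read_camera("side");cv2.imwrite("pics/side3.png",cv2.resize(c["img"][180:290,250:390,::-1],None,fx=5,fy=5))
```

```text
6.525 [0.49949158 0.09287701 0.0491342 ] [-8.20133207  0.64264053  3.85036685] [-0.03791077  1.12489829 -0.07857334]
```

View pics/scene3.png

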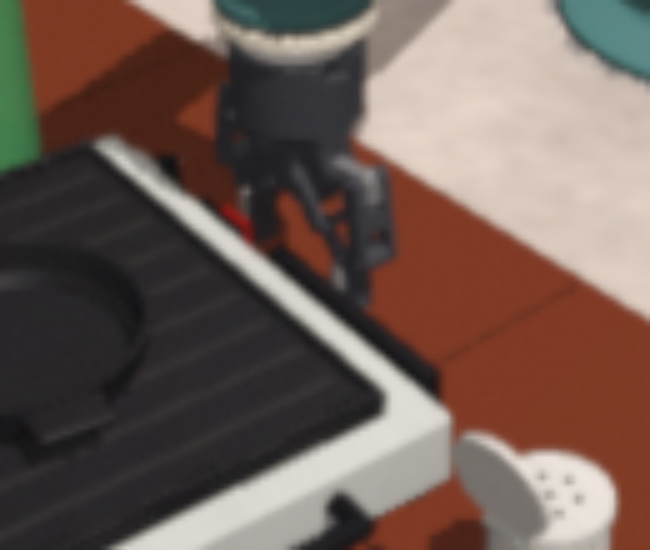

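View pics/side3.png

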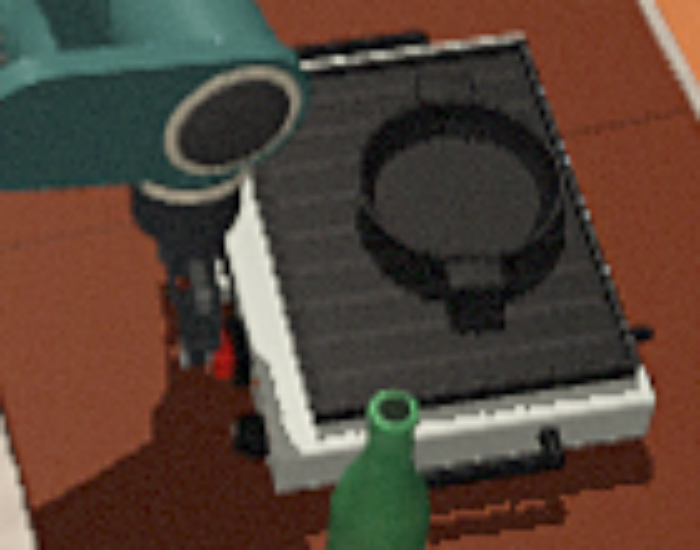

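The force is 8.2 N with yaw torque near zero, which fits about 4.9 N on the key and 3.3 N on the tray finger. In the scene crop the black bar stands off the case and rests on the finger, so the tray has popped and is caught. I hold briefly, then back away slowly.

servo_tool([
  [[0, 0, 0, 0], [0, 0, 0, 0], [0, 0, 0, 0]],
])

```text
time: 7.0
tcp_pos: [0.4995, 0.0929, 0.0491]
ee_rot: [0.039, 0.999, -0.0, -0.001]
contact_force: [-8.8, -0.3, 4.2]
width: 0.0854
```

servo_tool([
  [[1, 0, 0, 0], [2, 0, 0, 0], [3, 0, 0, 0], [4, 0, 0, 0], [4, 0, 0, 0]],
])

```text
time: 7.62
tcp_pos: [0.4959, 0.0932, 0.0492]
ee_rot: [0.039, 0.999, -0.0, -0.0]
contact_force: [-3.9, 0.4, -0.5]
width: 0.0856
```

Run:
```python
from workcell import arm
s=arm.observe();print(s["time"],s["tcp_pos"],s["contact_force"],s["wrist_torque"])
```

```text
7.625 [0.49587797 0.09322483 0.04918924] [-3.87290035  0.38858072 -0.51331867] [-0.02012745  0.48576471  0.10117723]
```

The tray finger now carries about 4 N. I keep backing off at about 25–30 mm/s.

servo_tool([
  [[3, 0, 0, 0], [6, 0, 0, 0], [9, 0, 0, 0], [12, 0, 0, 0], [15, 0, 0, 0]],
])

```text
time: 8.25
tcp_pos: [0.4808, 0.0944, 0.0493]
ee_rot: [0.039, 0.999, -0.0, -0.0]
contact_force: [-3.1, -0.2, -0.4]
width: 0.0853
```

servo_tool([
  [[3, 0, 0, 0], [6, 0, 0, 0], [9, 0, 0, 0], [12, 0, 0, 0], [15, 0, 0, 0]],
])

```text
time: 8.88
tcp_pos: [0.466, 0.0956, 0.0493]
ee_rot: [0.039, 0.999, 0.0, 0.0]
contact_force: [-3.3, -0.4, -1.8]
width: 0.0855
```

servo_tool([
  [[3, 0, 0, 0], [6, 0, 0, 0], [9, 0, 0, 0], [12, 0, 0, 0], [15, 0, 0, 0]],
])

```text
time: 9.5
tcp_pos: [0.451, 0.0968, 0.0493]
ee_rot: [0.039, 0.999, -0.0, 0.0]
contact_force: [-1.8, -0.7, -1.1]
width: 0.0855
```

servo_tool([
  [[3, 0, 0, 0], [6, 0, 0, 0], [9, 0, 0, 0], [9, 0, 0, 0]],
])

```text
time: 10.0
tcp_pos: [0.442, 0.0975, 0.0493]
ee_rot: [0.039, 0.999, -0.0, -0.0]
contact_force: [-4.6, -0.5, -0.4]
width: 0.0855
```

servo_tool([
  [[2, 0, 0, 0], [4, 0, 0, 0], [6, 0, 0, 0], [9, 0, 0, 0], [12, 0, 0, 0]],
])

```text
time: 10.62
tcp_pos: [0.4301, 0.0984, 0.0494]
ee_rot: [0.039, 0.999, 0.0, 0.0]
contact_force: [-0.2, 0.1, -0.5]
width: 0.0852
```

servo_tool([
  [[5, 0, 0, 0], [10, 0, 0, 0], [15, 0, 0, 0], [20, 0, 0, 0], [20, 0, 0, 0]],
])

```text
time: 11.25
tcp_pos: [0.4101, 0.1, 0.0494]
ee_rot: [0.039, 0.999, 0.0, 0.0]
contact_force: [0.4, 0.5, -0.4]
width: 0.0852
```

Run:
```python
from workcell import arm
s=arm.observe();print(s["time"],s["tcp_pos"],s["contact_force"],s["joint_pos"])
```

```text
11.25 [0.41007014 0.1000228  0.0493552 ] [ 0.41929026  0.5495023  -0.37352062] [ 1.78762737e-01 -3.35991261e-01  2.19007922e+00  5.16626142e-05
  1.28726930e+00 -1.31335223e+00]
```

Contact is lost, so the tray is on its stop. I lift straight up and check by camera.

servo_tool([
  [[0, 0, -40, 0], [0, 0, -90, 0], [0, 0, -140, 0], [0, 0, -190, 0], [0, 0, -250, 0]],
])

```text
time: 11.88
tcp_pos: [0.41, 0.0999, 0.3006]
ee_rot: [0.039, 0.999, -0.0, -0.0]
contact_force: [-0.1, -0.3, -0.9]
width: 0.0857
```

servo_tool([
  [[0, 0, 0, 0], [0, 0, 0, 0]],
])

```text
time: 12.12
tcp_pos: [0.4103, 0.1, 0.2988]
ee_rot: [0.039, 0.999, -0.0, -0.0]
contact_force: [-0.6, 0.2, -0.6]
width: 0.0854
```

Run:
```python
from workcell import arm
import cv2,pickle
from h import *
d={};s=arm.observe()
for n in["wrist","scene","side"]:
    d[n]=arm.read_camera(n);cv2.imwrite(f"pics/{n}4.png",d[n]["img"][:,:,::-1])
d["s"]=s;pickle.dump(d,open("c4.pkl","wb"))
print(s["time"],s["tcp_pos"],s["contact_force"])
P=cloud(d["wrist"],s)
# bar / key front points by height band, near edge in grill x
ex=np.array([.9969,-.0785]);ey=np.array([.0785,.9969]);k=np.array([.4995,.0433])
G=np.stack([(P[...,:2]-k)@ex-.160,(P[...,:2]-k)@ey-.065,P[...,2]-.025],-1)
for nm,a,b in(("bar",-.015,.12),("key",-.074,-.056),("knob",-.145,-.125)):
    q=G[(G[...,1]>a)&(G[...,1]<b)&(G[...,2]>.02)&(G[...,2]<.048)&(G[...,0]<-.09)&(G[...,0]>-.25)]
    print(nm,len(q),np.percentile(q[:,0],[1,5,20,50]) if len(q) else"")
```

```text
12.125 [0.41033878 0.09996588 0.29878769] [-0.55661972  0.24584759 -0.5619263 ]
bar 3130 [-0.2132932  -0.21293037 -0.21234131 -0.20238271]
key 458 [-0.16122212 -0.16084273 -0.15998093 -0.14831935]
knob 255 [-0.15388471 -0.15331248 -0.15100047 -0.14722296]
```

View pics/wrist4.png

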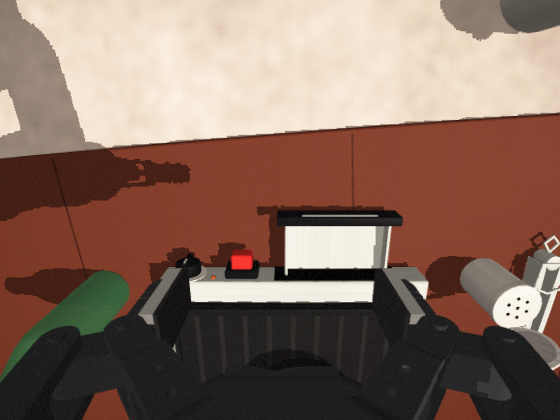

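View pics/scene4.png

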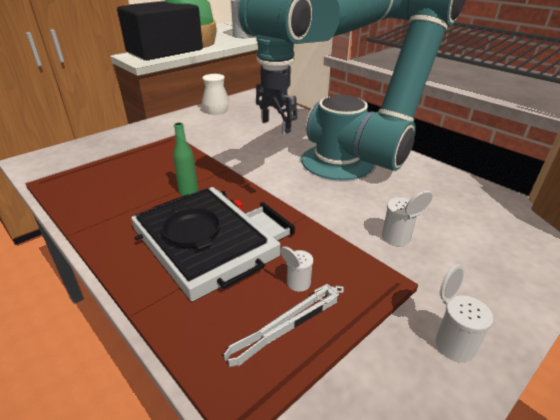

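The tray bar is at grill x -0.2125, which is 70.5 mm out. The key face is back at -0.160, and nothing else has moved in the pictures. I hand the job in.

```bash
python3 -c "
from workcell import arm
print(arm.close_job())"
```

```text
the job is handed in; nothing more can be done
None
```

The drip tray is fully out and I handed the job in at about 12 s of the 38 s allowed; it gave no verdict.

**How it went:** I pressed the red key with one finger of the open gripper while the other finger waited in front of the tray bar. The tray popped onto the waiting finger, where it stood still for more than 0.8 s. I then backed away at about 25 mm/s with the tray following, until contact was lost at its end stop, and lifted clear.

**Last checks:**
- **Tray:** by wrist camera depth its front is about 70.5 mm out, which matches the 70 mm stop within the camera's error.
- **Key:** it has sprung back, with its face at grill x -0.160.
- **Knob and loose objects:** by eye in the before and after pictures, the heat knob, dish, bottle, shaker and tongs look unmoved. I did not measure them one by one.
- **Contact:** the arm touches nothing.

**Not measured directly:** I inferred the catch from about 8 N of force with almost no yaw torque, and from the scene picture. From the finger position, the tray had popped about 10 mm when it was caught. While I was pressing, there was also an unexplained upward force of about 4 N on the tool, probably friction at the key; it vanished once the finger left the key.

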